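Put the stray jar back in the free holder

ROBOT

A 6-joint arm with a two-finger parallel gripper is mounted at the origin on a cart in front of the work surface, level with it; the furniture and walls round the work are solid. World frame = base frame: x ahead of the robot, y to its left, z up, the work surface at z = 0. Lengths are in m, angles in rad, forces in N, time in s.
With the tool pointing down it reaches from about 0.3 to 0.875 m from the base axis. Payload 6.4 kg.
Tool frame: the origin (TCP) lies at the very end of the fingers, on their centre line; the grasp point (between the pads) lies 19 mm behind it; z points along the fingers, y is the line along which they close (so a half turn about z gives the same grasp; the last joint's range is limited). The gripper opens to 88 mm and grips with 3 to 60 N. Pads are 18 mm wide; open, the fingers measure 123 mm over their backs; the gripper's body (75 mm by 187 mm) begins 45 mm behind the grasp point.
Start: joints at [1.032, 0.181, 1.607, -0, 1.354, -0.206], TCP at [0.188, 0.543, 0.239] pointing down, gripper open.
Joint ranges: [-2.99, 2.99], [-0.89, 2.07], [0.3, 2.58], [-1.14, 4.28], [0, 2.63], [-3.12, 3.12]. Speed limits (rad/s): [2.57, 2.57, 3.01, 3.14, 3.14, 3.14].

INTERFACE

Orientations are given as a rotation vector (axis times angle).
In Python, from workcell import env gives the robot as it stands.
- The arm moves only by the tool carry_out, never from a script. Its argument "rows" is one flat list of numbers, 6 for each row, row after row: the shift along the world's x, y, z in mm, then the turn, a rotation vector about the world's x, y, z in rad. In form: [tx, ty, tz, wx, wy, wz, tx, ty, tz, wx, wy, wz, ...]. A call has 1 to 8 rows; each row shifts and turns the commanded pose from where the row before left it; what a row does not reach is not made up. A row lasts 1/8 s, in which the tool goes at most 62.5 mm and 10.7 degrees, less where a joint would pass 70% of its speed; a pose out of reach is approached as far as the arm can. A call with a gripper value outside its range is refused whole. "fingers" is the opening, from -1 (shut) to 1 (fully open), set as the call begins (left out, the last holds). The fingers move at their own pace and stop on an object; "grip_force" is the grip in N (left out, the last holds). Time passes only in rows, so rows that do not move let the fingers close. It gives the time, the measured TCP pose, the force, the opening and the grip force at its end, in the units of the state.
- env.sense(): the state, without advancing time (a new reading comes with each control period).
- env.read_camera(name): name is "scene" or "top" or "wrist"; returns (picture, depth): 480x640x3 uint8, blue, green, red; 480x640 float32, m along the optical axis (not along the pixel's ray), 0 where there is no reading.
- env.camera_info(name): a dict with "camera_matrix" (3x3 intrinsics, pixels), "rvec" (rotation vector, rad) and "tvec" (3), from world to camera coordinates, as OpenCV has them. Camera axes: x right, y down, z forward; pixel columns grow to the right and rows downward; lengths in m; the calibration is good to about 2 mm. A picture is of the moment at which its call begins: read the wrist's pose just before it. camera_info takes no time and is no camera call; for the wrist camera it gives the pose at the moment of the call.
- env.hand_in(): hands the job in; it is judged then, once.
The state is a dict: "time": time; "qpos": joint angles; "dq": joint speeds; "tau": joint torques, N m; "eef_pos": TCP position; "orientation": TCP orientation; "ft_force": force on the tool from outside, world axes, zero at the start; "ft_torque": the same for the moment, N m; "finger_gap": finger opening in m; "finger_force": force on a finger pad.
Only numpy, scipy, OpenCV 4.12 (cv2) and the standard library are available. Lean on these libraries where they do the work, as an engineer would, in place of code of your own. Each camera call takes 0.05 s, during which the arm holds its last target. There are 200 camera calls.

TASK

One of the two jars has been left out on the bench, and the other already stands in its ring holder. Set the jar that was left out upright in the holder that is empty, right down inside the ring on the bench, and leave the other jar standing in its holder.

Things in the scene. Friction and masses are not known exactly. Their poses are not given: they have to be found in the camera images.
- blue_jar: jar with a blue body 48 mm across and a white screw lid 50 mm across, 54 mm high in all (lid from 40 to 54 mm), about 80 g; the lid does not come off. Origin at the centre of its underside, z up along its axis. At the start one of the two jars stands in a holder and the other upright on the open bench; which one varies.
- cream_jar: jar with a cream body 42 mm across and a black screw lid 44 mm across, 48 mm high in all (lid from 34 to 48 mm), about 60 g; the lid does not come off. Origin at the centre of its underside, z up along its axis. At the start one of the two jars stands in a holder and the other upright on the open bench; which one varies.
- holder_1: a fixed round holder: a flat aluminium ring 92 mm across and 12 mm high with three small brass screws on its rim, round hole 64 mm across open down to the bench (a thin green mat shows in it). Origin at the centre of the hole at bench height, z up. At the start one of the two holders has a jar standing in it and the other is empty; which one varies.
- holder_2: a fixed round holder: a flat aluminium ring 92 mm across and 12 mm high with three small brass screws on its rim, round hole 64 mm across open down to the bench (a thin green mat shows in it). Origin at the centre of the hole at bench height, z up. At the start one of the two holders has a jar standing in it and the other is empty; which one varies.
There are look-alikes about, which are no part of the job. There is more than one size of the blue_jar; the one meant has the size given above.

How it is judged:
At the end, for the whole second after the job is handed in: Both jars stand upright (within 0.15 rad) and at rest, one in each holder: each jar's axis within 14 mm of its holder's centre and its underside less than 6 mm above the bench (((horizontal distance between blue_jar and holder_1 below 0.014 m and horizontal distance between cream_jar and holder_2 below 0.014 m) or (horizontal distance between blue_jar and holder_2 below 0.014 m and horizontal distance between cream_jar and holder_1 below 0.014 m)) and height (world z) of each of blue_jar, cream_jar below 0.006 m and angle between each of blue_jar, cream_jar's own z axis and vertical below 0.15 rad and linear speed of each of blue_jar, cream_jar below 0.02 m/s); the robot touches nothing.
It fails at once if the jar that already stood in a holder is taken out or shifted (both jars more than 30 mm from where they started) (distance of each of blue_jar, cream_jar from where it was at the start of the episode above 0.03 m).
It also fails if it takes over 35 s, if anything falls off the work surface, if the arm or the gripper's body presses on something with over 40 N, if the wrist force passes 120 N, or if a joint passes its speed limit or range.

## Working session

There is one attempt and no reset: what is moved stays moved. The work goes in short steps, Python scripts to look and compute and a tool call to move; the robot and the scene stay as the last step left them, time stands still between calls to the robot, and variables do not carry over. Pictures are saved under pics/ and viewed, at most 10 in all, crops included, and the job is handed in when it is done.

Besides the shell and the picture viewer there is one more tool, called as a command line: name --argument value ..., lists and objects as JSON in quotes. carry_out: Moves the arm, as the interface text tells. Its arguments: {"type":"object","properties":{"rows":{"type":"array","items":{"type":"number"}},"fingers":{"type":"number"},"grip_force":{"type":"number"}},"required":["rows"]}

```bash
mkdir -p pics; cat > h.py <<'E'
import numpy as np, cv2
from workcell import env
def cap(n):
    i=env.camera_info(n); im,d=env.read_camera(n); np.savez('%s.npz'%n,im=im,d=d,K=i["camera_matrix"],r=i["rvec"],t=i["tvec"]); return im
def ld(n): return np.load('%s.npz'%n)
def cloud(n):
    f=ld(n);K=f['K'];d=f['d'];R=cv2.Rodrigues(f['r'])[0]
    v,u=np.mgrid[:480,:640]
    c=np.stack([(u-K[0,2])/K[0,0]*d,(v-K[1,2])/K[1,1]*d,d],-1)
    return (c-f['t'].ravel())@R
E
python3 - <<'E'
from h import *
for n in("top","scene"): cv2.imwrite('pics/%s0.png'%n,cap(n))
s=env.sense();print(s['time'],s['eef_pos'],s['orientation'],s['finger_gap'])
E
```

```text
0.1 [0.18758748 0.54304125 0.23793281] [-5.20243205e-01 -3.09769239e+00  2.23158158e-03] 0.08783641360930339
```

View pics/top0.png

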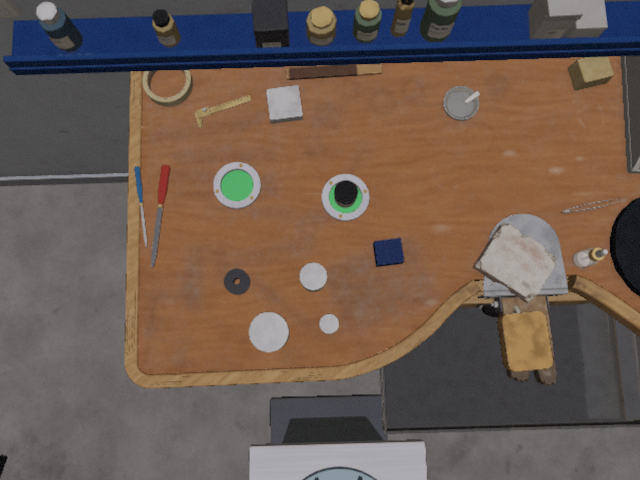

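View pics/scene0.png

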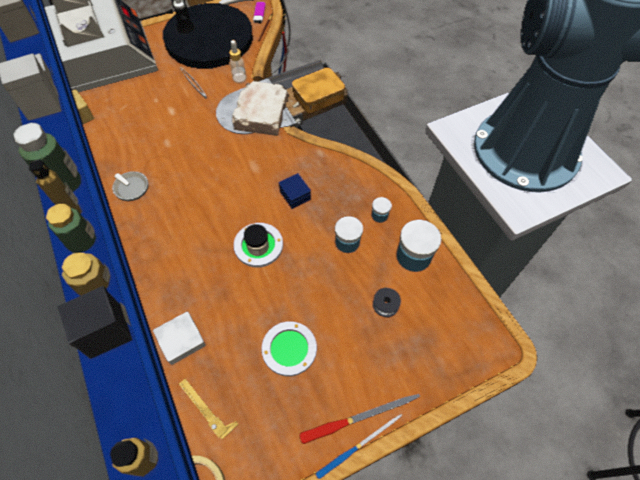

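The top view shows an empty holder at (237,185) and the cream jar with its black lid in the other holder at (345,197). Three white-lidded blue jars stand on the bench at (313,277), (268,332) and (329,324). The middle-sized one at (313,277) looks right, so I'll measure all three.

```bash
python3 - <<'E'
from h import *
P=cloud('top');f=ld('top');im=f['im'].astype(int)
print('cam',-cv2.Rodrigues(f['r'])[0].T@f['t'].ravel(), f['K'][0,0])
for u,v in((313,277),(268,332),(329,324)):
    w=28;S=P[v-w:v+w,u-w:u+w].reshape(-1,3);I=im[v-w:v+w,u-w:u+w].reshape(-1,3)
    z0=np.median(P[v-3:v+4,u-3:u+4,2])
    m=(abs(S[:,2]-z0)<.006)&(I.min(1)>120)
    (c,r)=cv2.minEnclosingCircle((S[m,:2]*1000).astype(np.float32))
    A=m.sum()*((f['d'][v,u]/f['K'][0,0])**2)
    print((u,v),'top z',z0,'centre',c,'dia enc',2*r,'dia area',2e3*np.sqrt(A/np.pi))
# rings
for u,v in((237,185),(345,197)):
    w=32;S=P[v-w:v+w,u-w:u+w].reshape(-1,3);I=im[v-w:v+w,u-w:u+w].reshape(-1,3)
    m=(I.min(1)>130)&(I.max(1)-I.min(1)<40)&(abs(S[:,2]-.012)<.008)
    c,r=cv2.minEnclosingCircle((S[m,:2]*1000).astype(np.float32));print('ring',c,2*r,np.median(S[m,2]))
    g=(I[:,1]-I[:,2]>60)&(I[:,1]-I[:,0]>60)
    c,r=cv2.minEnclosingCircle((S[g,:2]*1000).astype(np.float32));print('green',c,2*r,np.median(S[g,2]))
print('cream top',P[190,345])
a=f['im'][230:370,220:370];b=ld('scene')['im'][180:290,310:460]
cv2.imwrite('pics/crop.png',np.hstack([cv2.resize(a,(400,373),interpolation=2),cv2.resize(b,(400,373),interpolation=2)]))
E
```

```text
cam [0.32579795 0.03489112 1.17127487] 621.53318051075
(313, 277) top z 0.05396934539179602 centre (449.93597412109375, 33.54877853393555) dia enc 50.22944641113281 dia area 49.411081314035904
(268, 332) top z 0.07424661768137913 centre (352.35150146484375, 114.632080078125) dia enc 69.6191177368164 dia area 69.45276225059114
(329, 324) top z 0.03793515502606338 centre (364.2187194824219, 7.3051676750183105) dia enc 35.053890228271484 dia area 35.11892515065828
ring (635.4136962890625, 174.90931701660156) 91.95342254638672 0.012331576409156754
green (492.5367431640625, 114.97677612304688) 369.9490966796875 0.0011867503143509956
ring (605.4684448242188, -32.72594451904297) 92.13822174072266 0.012132384028975443
green (473.8970642089844, -3.978118896484375) 306.22998046875 0.0013783311801843746
cream top [ 0.60949346 -0.03078866  0.04352458]
```

View pics/crop.png

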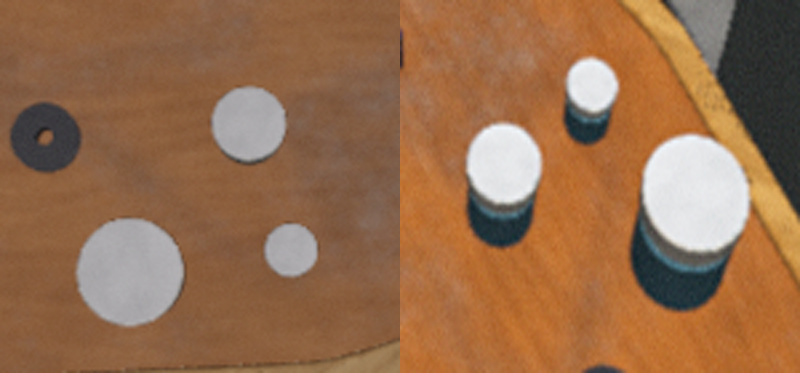

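The crop confirms it: the jar at (313,277) has a 50 mm lid and is 54 mm high, so it is the blue_jar. The others don't fit: (268,332) is 70 mm across and 74 mm high, and (329,324) is 35 mm across and 38 mm high. The jar is at (450, 33.5) mm and the empty ring is centred at (635.4, 174.9). I'll grip it by the lid so the fingers stay above the ring.

carry_out --rows '[22,-42.5,-9,0,0,0,22,-42.5,-9,0,0,0,22,-42.5,-9,0,0,0,22,-42.5,-9,0,0,0,22,-42.5,-9,0,0,0,22,-42.5,-9,0,0,0,22,-42.5,-9,0,0,0,22,-42.5,-9,0,0,0]' --fingers 1 --grip_force 20

```text
time: 1.1
eef_pos: [0.3641, 0.202, 0.1663]
orientation: [0.52, 3.098, 0.0]
ft_force: [0.3, -0.3, 0.4]
finger_gap: 0.088
finger_force: 0.0
```

carry_out --rows '[22,-42.5,-9,0,0,0,22,-42.5,-9,0,0,0,22,-42.5,-9,0,0,0,20,-42,-9,0,0,0,0,0,0,0,0,0,0,0,0,0,0,0]'

```text
time: 1.85
eef_pos: [0.4492, 0.0344, 0.1304]
orientation: [-0.521, -3.097, -0.001]
ft_force: [-0.0, 0.2, -0.1]
finger_gap: 0.088
finger_force: 0.0
```

carry_out --rows '[1,-1,-30,0,0,0,0,0,-30,0,0,0,0,0,-28,0,0,0,0,0,-15,0,0,0,0,0,0,0,0,0,0,0,0,0,0,0]'

```text
time: 2.6
eef_pos: [0.4515, 0.0332, 0.0286]
orientation: [0.519, 3.097, 0.0]
ft_force: [0.4, 0.4, 0.4]
finger_gap: 0.088
finger_force: 0.0
```

carry_out --rows '[0,0,0,0,0,0,0,0,0,0,0,0,0,0,0,0,0,0,0,0,0,0,0,0,0,0,0,0,0,0,0,0,0,0,0,0]' --fingers -1 --grip_force 20

```text
time: 3.35
eef_pos: [0.4509, 0.0329, 0.0278]
orientation: [0.52, 3.098, -0.0]
ft_force: [-0.4, 0.2, 2.0]
finger_gap: 0.0484
finger_force: 20.0
```

carry_out --rows '[0,0,10,0,0,0,0,0,25,0,0,0,0,0,25,0,0,0,0,0,0,0,0,0,0,0,0,0,0,0]'

```text
time: 3.98
eef_pos: [0.4504, 0.0331, 0.0872]
orientation: [-0.52, -3.098, -0.0]
ft_force: [-0.0, -0.4, -1.0]
finger_gap: 0.0478
finger_force: 20.0
```

```bash
python3 - <<'E'
from h import *
w=cap('wrist');s=cap('scene');cap('top')
cv2.imwrite('pics/w1.png',np.hstack([cv2.resize(w,(400,300)),cv2.resize(s[130:310,270:510],(400,300))]))
print(env.sense()['eef_pos'])
E
```

```text
[0.44999652 0.03311632 0.08670364]
```

View pics/w1.png

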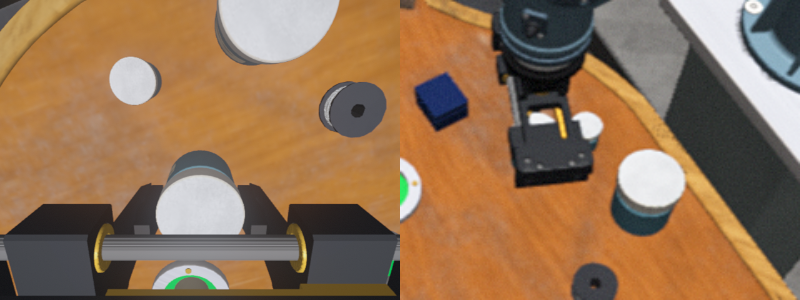

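The left half of the picture is the wrist view. The lid is between the fingers at about (200,205) and the jar is off the bench. The gap of 47.8 mm is under the lid's 50 mm, so I'll check the lid plane for tilt and offset.

```bash
cat > lid.py <<'E'
from h import *
def lid(z0=.09,z1=.16):
    P=cloud('wrist');I=ld('wrist')['im'].astype(int)
    m=np.zeros((480,640),bool);m[285:372,250:395]=1   # between the fingers
    m&=(I.min(2)>130)&(np.ptp(I,axis=2)<40)&(P[...,2]>z0)&(P[...,2]<z1)
    S=P[m];
    for _ in range(4):
        c=S.mean(0);n=np.linalg.svd(S-c,full_matrices=0)[2][2];S=S[abs((S-c)@n)<.002]
    n*=np.sign(n[2]);ci,r=cv2.minEnclosingCircle((S[:,:2]*1000).astype(np.float32))
    print(len(S),'n',n.round(3),'tilt',np.arccos(n[2]).round(3),'c',c.round(4),'circ',ci,2*r)
if __name__=='__main__':
    lid()
    P=cloud('wrist')
    for v in range(230,380,12): print(v,P[v,320].round(4),ld('wrist')['im'][v,320])
E
python3 lid.py
```

```text
10785 n [-0.005  0.001  1.   ] tilt 0.005 c [0.4433 0.0367 0.1134] circ (448.671630859375, 34.62963104248047) 50.30980682373047
230 [0.4376 0.0384 0.0013] [ 77 135 188]
242 [0.4265 0.0423 0.0654] [88 84 79]
254 [0.4269 0.0422 0.0809] [89 85 78]
266 [0.4272 0.0421 0.0942] [165 151 119]
278 [0.4257 0.0426 0.11  ] [121 123 128]
290 [0.4281 0.0418 0.1142] [219 214 212]
302 [0.4325 0.0403 0.1135] [213 208 206]
314 [0.4372 0.0386 0.1127] [217 212 210]
326 [0.4409 0.0373 0.1138] [220 215 213]
338 [0.4457 0.0357 0.1132] [224 218 217]
350 [0.4505 0.034  0.1126] [223 217 216]
362 [0.4552 0.0324 0.1124] [217 211 210]
374 [0.4592 0.031  0.1135] [211 206 204]
```

The jar is upright (0.005 rad tilt), with its underside 27.3 mm below the TCP and its axis within about 1.5 mm of the TCP. Next is the carry to the empty holder.

carry_out --rows '[16,11,5,0,0,0,28,22,5,0,0,0,32,24,0,0,0,0,32,24,0,0,0,0,30,23,0,0,0,0,26,20,0,0,0,0,16,12,-5,0,0,0,6,5,-5,0,0,0]'

```text
time: 5.12
eef_pos: [0.6368, 0.1745, 0.0861]
orientation: [-0.519, -3.097, 0.001]
ft_force: [0.7, 0.3, -0.7]
finger_gap: 0.0482
finger_force: 20.0
```

carry_out --rows '[0,0,0,0,0,0,0,0,0,0,0,0]'

```text
time: 5.38
eef_pos: [0.6361, 0.1735, 0.0873]
orientation: [-0.521, -3.097, 0.001]
ft_force: [-0.0, 0.5, -0.6]
finger_gap: 0.0486
finger_force: 20.0
```

```bash
python3 - <<'E'
from h import *
from lid import lid
w=cap('wrist');print(env.sense()['eef_pos'],env.sense()['finger_gap']);lid()
P=cloud('wrist');I=w.astype(int)
m=(abs(P[...,2]-.012)<.004)&(I.min(2)>110)&(np.ptp(I,axis=2)<40)&(np.hypot(P[...,0]-.6354,P[...,1]-.1749)<.06)
S=P[m][:,:2];A=np.c_[2*S,np.ones(len(S))]
r=np.hypot(S[:,0]-.6354,S[:,1]-.1749);print(len(S),r.min(),r.max())
cv2.imwrite('pics/w2.png',w)
E
```

```text
[0.63628252 0.17346767 0.08764753] 0.048241479968643176
10790 n [-0.005  0.001  1.   ] tilt 0.006 c [0.629  0.177  0.1134] circ (634.6669311523438, 174.990478515625) 50.466888427734375
6301 0.02983526874117548 0.04767900893165284
```

View pics/w2.png

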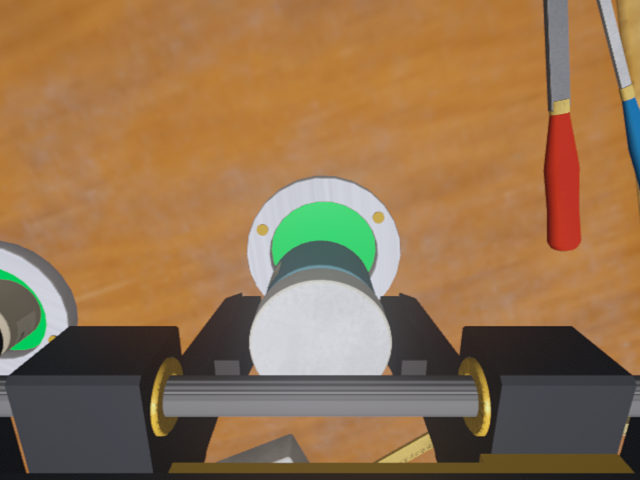

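The jar hangs centred over the empty ring, with the lid at (320,342) and the ring at (323,248). The measured offset is under 1 mm, so I'll lower it.

carry_out --rows '[0,0,-15,0,0,0,0,0,-20,0,0,0,0,0,-13,0,0,0,0,0,-7,0,0,0,0,0,-2,0,0,0,0,0,-1,0,0,0,0,0,0,0,0,0]'

```text
time: 6.3
eef_pos: [0.6372, 0.174, 0.0303]
orientation: [0.52, 3.097, 0.0]
ft_force: [-0.9, 0.3, -0.6]
finger_gap: 0.0485
finger_force: 20.0
```

carry_out --rows '[0,0,-1,0,0,0,0,0,-1,0,0,0,0,0,-1,0,0,0,0,0,0,0,0,0]'

```text
time: 6.8
eef_pos: [0.6375, 0.174, 0.0279]
orientation: [0.52, 3.097, 0.0]
ft_force: [-1.4, -0.4, 6.2]
finger_gap: 0.0483
finger_force: 20.0
```

The wrist force has risen to 6 N, so the jar is on the bench. Release and retreat.

carry_out --rows '[0,0,0,0,0,0,0,0,0,0,0,0,0,0,0,0,0,0,0,0,0,0,0,0,0,0,0,0,0,0,0,0,0,0,0,0]' --fingers 1

```text
time: 7.55
eef_pos: [0.6368, 0.174, 0.0267]
orientation: [-0.52, -3.098, 0.0]
ft_force: [0.2, 0.5, -0.0]
finger_gap: 0.088
finger_force: 0.0
```

carry_out --rows '[0,0,15,0,0,0,0,0,30,0,0,0,0,0,40,0,0,0,0,0,30,0,0,0,-40,-20,0,0,0,0,-40,-20,0,0,0,0,-30,0,0,0,0,0,0,0,0,0,0,0]'

```text
time: 8.55
eef_pos: [0.5257, 0.134, 0.1428]
orientation: [0.52, 3.098, 0.0]
ft_force: [0.9, -0.2, 0.5]
finger_gap: 0.0882
finger_force: 0.0
```

```bash
python3 - <<'E'
from h import *
w=cap('wrist');cap('top');s=cap('scene');P=cloud('wrist');I=w.astype(int)
e=env.sense();print(e['time'],e['eef_pos'],e['finger_gap'])
m=(abs(P[...,2]-.054)<.004)&(I.min(2)>120)&(np.ptp(I,axis=2)<40)&(np.hypot(P[...,0]-.6354,P[...,1]-.1749)<.05)
S=P[m]
if len(S):
    c=S.mean(0);n=np.linalg.svd(S-c,full_matrices=0)[2][2];print(len(S),'n',n,'z',np.median(S[:,2]),cv2.minEnclosingCircle((S[:,:2]*1000).astype(np.float32)))
cv2.imwrite('pics/w3.png',np.hstack([cv2.resize(w,(400,300)),cv2.resize(s[200:395,190:450],(400,300))]))
E
```

```text
8.7 [0.52840293 0.13403819 0.14283576] 0.08831821834816164
1365 n [-0.02645831 -0.00827782  0.99961564] z 0.054034899165683506 ((629.9857177734375, 171.72828674316406), 20.796573638916016)
```

View pics/w3.png

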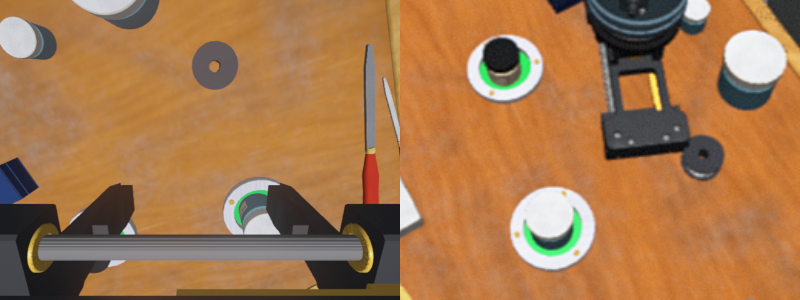

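The right half of the picture is the scene view. It shows the blue jar upright inside the ring at (550,228), with its lid top at 54 mm, so it is down on the bench. The cream jar is undisturbed at (500,60) and the gripper is clear of everything.

```bash
python3 -c "
from workcell import env
print(env.hand_in())"
```

```text
the job is handed in; nothing more can be done
None
```

The blue jar now stands upright on the bench inside the ring that was empty, the cream jar is still in its own holder, and the job was handed in at about 8.7 s; no verdict came back.

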